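# Clamp a circuit board in the indexed bench holder

## Task

A circuit board lies loose in the blue bench holder with one edge in the fixed jaw. Pull up the red index plunger knob, slide the sliding jaw over to the board and let the plunger drop fully home in the index hole at which the sprung face presses the board flat against the fixed jaw, so that the jaw is locked there and the board is held, then let go. Never force the jaw hard against the plunger pin or crush the board, and leave the spare board and the things on the bench alone.

Things in the scene. Friction and masses are not known exactly. Their poses are not given: they have to be found in the camera images.
- holder: Blue-based bench board holder, fixed. Base 146 x 260 mm (x -58 to 88), top at z 11 mm. Origin on the table under the slide line; y = slide direction, towards the fixed jaw (closing); x towards the index bar. Black support strip at y 47 mm, its top at z 40 mm. Guide rods at x +-30 mm. Rear end block at y -115 to -129 mm, top z 35 mm; nothing else stands behind the carriage.
- fixed_jaw (a point): Middle of the fixed jaw's clamping face, board mid-height (holder frame 0, 100, 41 mm). Aluminium jaw, yellow cap, 96 mm wide, top z 55 mm, ledge (top z 40) and lip (underside z 45) reach 6 to 8 mm out. The loose board lies flat on ledge and strip, under the lip, its edge 1 to 4 mm off the face at the start.
- bar_middle (a point): Point of the holder (68, -24, 26 mm): top of the steel index bar, where the hole for the green board is when the bar is in its middle setting. The bar lies along y, 22 mm wide, 8 mm thick, top z 26 mm, clamped by slotted screws: its true setting is up to 6.5 mm either way along y and is NOT measured here. The holes must be found by feel.
- jaw_carriage (a joint): Sliding carriage along holder y, m: 0 = middle of the park slot (start within 3 mm), grows to the fixed jaw, range -10 to 85 mm. Pin (bar in middle setting) over the 26 mm park slot at 0, over the 7 mm holes at 30, 50, 70 mm. Right hole: green board 50, red board 70 mm, each +-6.5 mm by the bar's setting. Rubs with 5 N, stays where left; pushing takes up to 13 N (jaw and pin rubbing too).
- carriage_back (a point): On the carriage: middle of its upright rear face (away from the board), holder frame 0, -94, 52 mm at joint 0; good to push on with closed fingers. Carriage: aluminium block with yellow cap, 90 mm wide in x, z 14 to 55 mm, y -94 to -54 mm at joint 0, with an ear at x 45 to 84 mm, z 32 to 44 mm, 26 mm long in y, that carries the plunger.
- spring_jaw (a joint): Sprung clamping face ahead of the carriage: how far it is pressed back, m. 0 = fully out, not bearing; stop at 16 mm. Takes 1 N at the start plus 0.25 N per mm, less than the carriage's rubbing. Over 20 N harms the board. In the right hole it is pressed back 1.5 to 14.5 mm; one hole short it does not bear, one farther is past its stop.
- jaw_face (a point): Middle of the sprung face at board mid-height (holder frame 0, -29, 41 mm at joint 0). Face 86 mm wide, z 28 to 52 mm, ledge (top z 38.5) and lip (underside z 45) 6 mm out, which pass under and over the board's edge.
- plunger (a joint): Index plunger in the carriage's ear: pin height above home, m; 0 = home, stop at 10 mm. The 6 mm flat-ended pin is 7 mm deep in the bar at home: clear of the bar above 7 mm, reads 6 to 7 mm resting on the bar beside a hole. Spring presses it down: 5 N at 0, 10 N at 10 mm. Once in, the carriage is locked (0.5 mm play); over 20 N sideways on the pin is harmful.
- knob_top (a point): Centre of the top of the red plunger knob: cylinder 25 mm across, 23 mm tall, top 83 mm and underside 60 mm above the table at home, over a dark 22 mm sleeve whose top is at 56 mm. Holder frame x 68, y -74 mm at joints 0; moves with carriage and plunger. Pushing the knob sideways can hold it up by friction: push the carriage to let the pin drop.
- board_green: Green circuit board 87 mm long (y) x 75 mm wide x 2 mm, about 60 g. Origin: middle of its +y edge, underside; the board lies towards -y. One of the two boards is in the holder, the spare lies on the white box.
- board_red: Red circuit board 67 mm long (y) x 60 mm wide x 2 mm, about 50 g. Origin: middle of its +y edge, underside; the board lies towards -y. In the holder or spare on the white box.
- parts_box: White closed parts box, 104 x 109 x 40 mm, fixed; the spare board lies on it. Origin under its centre.
- spool: Upright black and silver spool of solder, 60 mm across, 46 mm tall, loose. Origin under its centre.
- screwdriver: Yellow-handled screwdriver, 180 mm, lying loose on the bench.

How it is judged:
On the way, in this order (a step that is already met when the one before it is completed fails the run):
1. the plunger is pulled up clear of the index bar (value of joint plunger above 0.0072 m), for 0.1 s.
2. the sprung face bears on the board (value of joint spring_jaw above 0.0008 m), for 0.1 s.
At the end, for the whole second after the job is handed in: The plunger is home (within 1.5 mm) in the index hole, the sprung face is pressed back at least 0.8 mm by the board and is not at its stop, the board lies flat (within 0.04 rad) with its edge within 1.5 mm of the fixed jaw's face, all at rest (value of joint plunger below 0.0015 m and value of joint jaw_carriage above 0.042 m and value of joint spring_jaw between 0.0008 and 0.0157 m and velocity of joint jaw_carriage below 0.005 m/s and ((distance between board_green and fixed_jaw below 0.012 m and y of board_green in the frame of holder above 0.0985 m and angle between board_green's own z axis and vertical below 0.04 rad and linear speed of board_green below 0.01 m/s) or (distance between board_red and fixed_jaw below 0.012 m and y of board_red in the frame of holder above 0.0985 m and angle between board_red's own z axis and vertical below 0.04 rad and linear speed of board_red below 0.01 m/s))); the robot touches nothing.
It fails at once if the plunger pin is forced with more than 20 N against the index bar (contact force between plunger_c0 and anything else above 20 N).
It fails at once if the board is squeezed with more than 20 N by the sliding jaw (contact force between any of board_green, board_red and spring_jaw above 20 N).
It fails at once if the spool or the screwdriver is moved more than 15 mm (distance of any of spool, screwdriver from where it was at the start of the episode above 0.015 m).
It fails at once if a board is moved more than 15 mm (distance of any of board_green, board_red from where it was at the start of the episode above 0.015 m).
It also fails if it takes over 48 s, if anything falls off the work surface, if the arm or the gripper's body presses on something with over 40 N, if the wrist force passes 120 N, or if a joint passes its speed limit or range.

## Robot

A 6-joint arm with a two-finger parallel gripper is mounted at the origin on the work surface. World frame = base frame: x ahead of the robot, y to its left, z up, the work surface at z = 0. Lengths are in m, angles in rad, forces in N, time in s.
With the tool pointing down it reaches from about 0.35 to 0.725 m from the base axis. Payload 4.3 kg.
Tool frame: the origin (TCP) lies on the centre line of the jaws, within the pads' length; the fingertips stand 17 mm ahead of it and the grasp point (between the pads) lies 2 mm behind it; z points along the fingers, y is the line along which they close (so a half turn about z gives the same grasp; the last joint's range is limited). The gripper opens to 85 mm and grips with 20 to 120 N. Pads are 22 mm wide; open, the fingers measure 114 mm over their backs; the gripper's body (76 mm by 85 mm) begins 54 mm behind the grasp point. The pads swing forward as they close: fully open they stand 13 mm farther back than shut.
Start: joints at [1.19, 0.377, 0.081, 1.274, 0, 1.46], TCP at [0.154, 0.554, 0.248] pointing down, gripper open.
Joint ranges: [-2.72, 2.72], [-0.84, 1.66], [-1.02, 1.22], [-1.77, 2.12], [-1.37, 1.28], [-3.14, 3.14]. Speed limits (rad/s): [2.57, 2.57, 3.14, 3.14, 3.14, 3.14].

## Interface

Orientations are given as a unit quaternion [w, x, y, z].
In Python, from bench import arm gives the robot as it stands. Calls block until the motion is done:
- arm.reach(position, orientation): joint-space move of the TCP to a pose.
- arm.move_straight(position, orientation=None, vel=0.15): straight line of the TCP; orientation=None keeps the orientation; vel is the mean speed in m/s.
- arm.set_joints(angles): joint-space move.
- arm.command_gripper(opening, squeeze=None): finger opening in m; squeeze is the grip in N (None keeps the last); returns when the fingers have stopped.
- arm.hold(seconds).
- arm.ik(position, orientation): joint angles nearest the present ones, or None.
- arm.sense(): the state.
- arm.snapshot(name): name is "scene" or "top"; returns a dict with "img" (420x560x3 uint8, blue, green, red), "z_map" (420x560 float32, m along the optical axis (not along the pixel's ray), 0 where there is no reading), "fx", "fy", "cx", "cy" (pixels), "k1" (the pictures are not rectified: a ray, as slopes to the right and down, at radius r is drawn at 1 + k1 r^2 times it, then the intrinsics apply), "R" (3x3) and "t" (3): a world point X has camera coordinates R X + t. Camera axes: x right, y down, z forward; pixel columns grow to the right and rows downward; lengths in m; the calibration is good to about 2 mm. A picture is of the moment at which its call begins.
A pose or a line that the arm cannot do raises arm.PlanningError and nothing moves.
- arm.job_done(): hands the job in; it is judged then, once.
Trained networks look in a picture, given as the dict that the camera call returned (one of the last four; its "shot" number tells which), for a name from the list of things; names that differ only in an ending like _2 or _b are one class to them, and where a whole thing is asked for, a point or a joint stands for the part that bears it (a point fixed in the world has none). Each returns a list of dicts, best first, with "confidence" (0 to 1); they miss things now and then, are a little off and sometimes report something else, mostly with a low value. They report only what shows in the picture. A call takes as long as a camera call.
- arm.masks_of(picture, target): "region" (420x560 bool, what is visible of it) and "box" ([left, top, right, bottom] in pixels, round what is visible of it).
The state is a dict: "clock": time; "q": joint angles; "joint_velocities": joint speeds; "joint_torque": joint torques, N m; "tool_pos": TCP position; "tcp_rot": TCP orientation; "wrist_force": force on the tool from outside, world axes, zero at the start; "moment": the same for the moment, N m; "gripper_width": finger opening in m; "gripper_force": force on a finger pad.
Only numpy, scipy, OpenCV 4.12 (cv2) and the standard library are available. Lean on these libraries where they do the work, as an engineer would, in place of code of your own. Each camera call takes 0.05 s, during which the arm holds its last target. There are 200 camera calls.

## Working session

There is one attempt and no reset: what is moved stays moved. The work goes in short steps, each a Python script; the robot and the scene stay as the last script left them, time stands still between calls to the robot, and variables do not carry over. Pictures are saved under pics/ and viewed, at most 10 in all, crops included, and the job is handed in when it is done.

```bash
ls; mkdir -p pics; cat > h.py <<'E'
import numpy as np,cv2
from bench import arm
def pts(s,mask):
    v,u=np.nonzero(mask&(s["z_map"]>0)); z=s["z_map"][v,u].astype(float)
    x=(u-s["cx"])/s["fx"];y=(v-s["cy"])/s["fy"];X,Y=x.copy(),y.copy()
    for _ in range(8):
        f=1+s["k1"]*(X*X+Y*Y);X,Y=x/f,y/f
    P=np.c_[X*z,Y*z,z]
    return (P-s["t"])@np.array(s["R"])
E
python3 - <<'E'
from h import *
for n in("scene","top"):
    s=arm.snapshot(n);cv2.imwrite(f"pics/{n}0.png",s["img"])
    for t in("holder","knob_top","jaw_carriage","spring_jaw","board_green","board_red","parts_box","spool","screwdriver"):
        for d in arm.masks_of(s,t)[:2]:
            P=pts(s,d["region"]);
            if len(P)==0: print(n,t,'nodepth');continue
            print(n,t,round(d["confidence"],2),np.round(d["box"]),len(P),np.round(np.median(P,0),4),np.round(np.percentile(P,2,0),3),np.round(np.percentile(P,98,0),3))
print(arm.sense())
E
```

```text
bench.py
pics
scene holder 0.65 [251. 172. 342. 277.] 4312 [0.6078 0.0052 0.0263] [ 0.521 -0.092  0.007] [0.682 0.162 0.074]
scene knob_top 0.62 [301. 237. 310. 250.] 93 [ 0.6667 -0.024   0.0808] [ 0.656 -0.031  0.066] [ 0.676 -0.012  0.086]
scene jaw_carriage 0.62 [260. 213. 313. 255.] 1465 [ 0.6073 -0.0268  0.0511] [ 0.551 -0.059  0.01 ] [0.676 0.022 0.083]
scene spring_jaw 0.83 [273. 216. 304. 233.] 322 [0.5934 0.0075 0.0485] [ 0.551 -0.006  0.029] [0.631 0.024 0.055]
scene board_green 0.75 [314. 148. 348. 174.] 641 [0.554  0.2399 0.0423] [0.517 0.198 0.038] [0.589 0.284 0.048]
scene board_green 0.43 [262. 213. 315. 255.] 1351 [ 0.6073 -0.0268  0.052 ] [ 0.554 -0.058  0.016] [0.676 0.018 0.083]
scene parts_box 0.97 [307. 148. 355. 191.] 570 [0.5919 0.2035 0.0384] [0.512 0.183 0.009] [0.617 0.3   0.044]
scene spool 0.9 [122. 264. 147. 295.] 638 [ 0.41   -0.337   0.0452] [ 0.374 -0.36   0.002] [ 0.429 -0.309  0.05 ]
scene spool 0.74 [260. 215. 312. 254.] 1344 [ 0.61   -0.0267  0.052 ] [ 0.557 -0.058  0.018] [0.676 0.019 0.083]
scene screwdriver 0.59 [171. 332. 239. 378.] 502 [ 0.621
[... 1213 characters left out ...]
8973766e+00,  3.77269328e-01,  8.09887775e-02,  1.27440670e+00,
       -6.01336565e-06,  1.46049826e+00]), 'joint_velocities': array([-5.01406919e-04,  6.77628325e-04, -1.79316289e-03, -8.71308509e-05,
       -7.35265913e-04, -7.40915308e-04]), 'joint_torque': array([-7.47899267e-04, -4.63527703e+01,  2.70163018e+01,  1.02931981e-04,
       -2.01551989e-04,  4.94098245e-06]), 'tool_pos': array([0.15379685, 0.55407789, 0.24834254]), 'tcp_rot': array([1.61814017e-05, 1.34967137e-01, 9.90850074e-01, 5.21713923e-05]), 'wrist_force': array([-1.00736335,  0.31536874,  0.18339996]), 'moment': array([-0.02707719, -0.08190656,  0.00884357]), 'gripper_force': 0.0, 'gripper_width': 0.08556614626380026}
```

```bash
python3 - <<'E'
from h import *
s=arm.snapshot("top");s2=arm.snapshot("scene")
cv2.imwrite("pics/a.png",np.hstack([cv2.resize(s["img"][125:235,150:340],(440,255)),cv2.resize(s2["img"][140:285,240:360],(310,255))]) if 0 else cv2.resize(s["img"][130:235,160:340],(800,467),interpolation=cv2.INTER_CUBIC))
cv2.imwrite("pics/b.png",cv2.resize(s2["img"][140:285,235:375],(579,600),interpolation=cv2.INTER_CUBIC))
# geometry: base top rect & carriage cap & knob
for n,S in(("top",s),("scene",s2)):
    m=np.zeros((420,560),bool);m[100:320,150:380]=1
    P=pts(S,m);b=S["img"][m&(S["z_map"]>0)].astype(int)
    roi=(P[:,0]>.47)&(P[:,0]<.73)&(P[:,1]>-.13)&(P[:,1]<.19)
    blue=roi&(b[:,0]>b[:,2]+40)&(b[:,0]>b[:,1]+20)&(P[:,2]<.025)
    red=roi&(b[:,2]>b[:,0]+60)&(b[:,2]>b[:,1]+60)
    yel=roi&(b[:,2]>b[:,0]+60)&(b[:,1]>b[:,0]+50)&(P[:,2]>.04)
    r=cv2.minAreaRect(P[blue][:,:2].astype(np.float32)*1000);print(n,"base",blue.sum(),r)
    kn=red&(P[:,2]>.07)&(P[:,0]>.63);print("knob",kn.sum(),P[kn].mean(0),P[kn].min(0),P[kn].max(0),'top',P[kn&(P[:,2]>.078)].mean(0))
    rb=red&(P[:,2]<.05)&(P[:,1]>.04);print("redboard",cv2.minAreaRect(P[rb][:,:2].astype(np.float32)*1000),np.median(P[rb,2]))
    for lab,c in(("car",yel&(P[:,1]<.05)),("fix",yel&(P[:,1]>.05))):
        print(lab,c.sum(),cv2.minAreaRect(P[c][:,:2].astype(np.float32)*1000) if c.sum()>4 else 0,np.median(P[c,2]))
E
```

```text
top base 2081 ((600.2316284179688, 40.44850158691406), (144.22528076171875, 257.4740295410156), 11.54780101776123)
knob 73 [ 0.66521911 -0.01899682  0.08211854] [ 0.65397392 -0.02880334  0.07030672] [ 0.67708682 -0.00853781  0.08876292] top [ 0.6657379  -0.01935097  0.08277901]
redboard ((639.8726806640625, 119.45616149902344), (202.1429443359375, 66.1324462890625), 17.008007049560547) 0.04099805934471511
car 528 ((600.3815307617188, -32.9765510559082), (89.8130111694336, 39.30817794799805), 11.489250183105469) 0.054518975388604916
fix 326 ((569.2034301757812, 118.131591796875), (94.65730285644531, 82.40248107910156), 11.581306457519531) 0.05454720118605904
scene base 1254 ((599.6764526367188, 39.44048309326172), (142.87924194335938, 258.9181823730469), 11.332850456237793)
knob 82 [ 0.6668858  -0.02114985  0.08100843] [ 0.65594944 -0.03257586  0.07038098] [ 0.67728523 -0.00838762  0.08733978] top [ 0.66614891 -0.0200487   0.08243986]
redboard ((641.4662475585938, 120.2426986694336), (205.46234130859375, 67.44685363769531), 17.774295806884766) 0.04196109820074731
car 523 ((597.5230712890625, -28.193008422851562), (90.22557067871094, 49.74757385253906), 11.513262748718262) 0.054948803394041075
fix 271 ((561.468994140625, 148.22691345214844), (96.4909896850586, 28.392961502075195), 12.527120590209961) 0.05465559393095989
```

View pics/a.png

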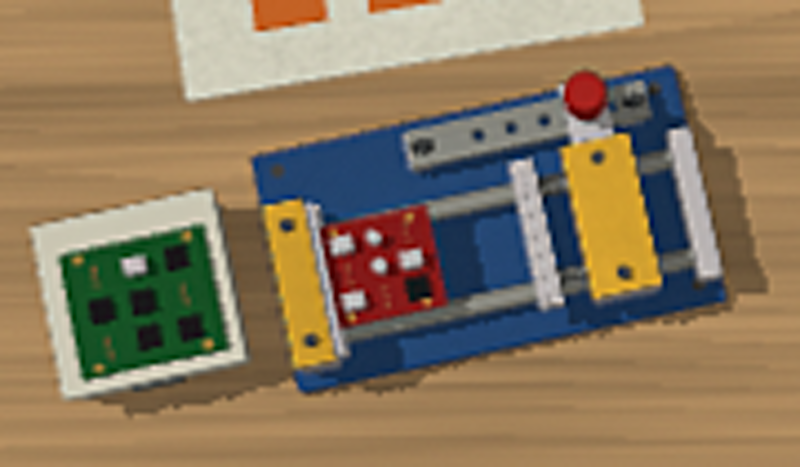

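View pics/b.png

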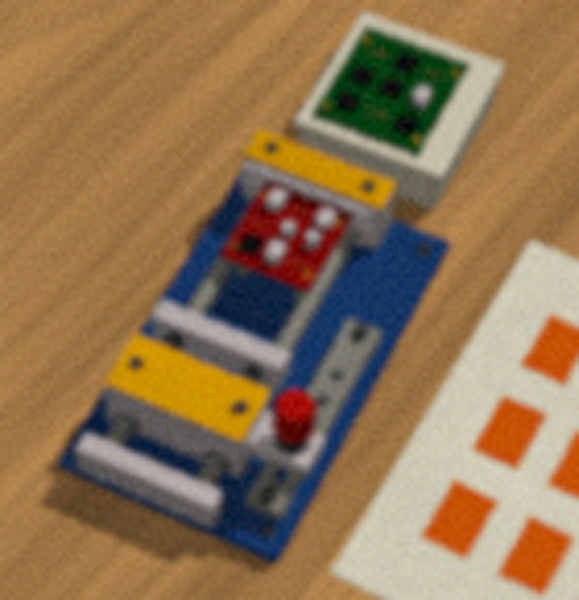

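The top picture shows the red board in the holder, the fixed jaw at +y (left, about (300,285)) and the knob at (585,95). The holder is turned 11.5°. The scene view agrees. Next I'll grasp and lift the knob.

```bash
cat >> h.py <<'E'
a=np.deg2rad(11.45);ex=np.array([np.cos(a),np.sin(a),0]);ey=np.array([-np.sin(a),np.cos(a),0])
O=np.array([.5853,.0372,0])
Q=np.array([0,np.cos(a/2),np.sin(a/2),0])   # tool x along ex, closing along -ey
def W(x,y,z): return O+ex*x+ey*y+np.array([0,0,z])
def H(p): d=np.asarray(p)-O; return np.array([d@ex,d@ey,d[2]])
def st(l=""):
    s=arm.sense();f=s["wrist_force"];print(l,round(s["clock"],2),"H",np.round(H(s["tool_pos"])*1000,1),"F",np.round([f@ex,f@ey,f[2]],1),"w",round(s["gripper_width"],4),round(s["gripper_force"],1));return s
E
python3 - <<'E'
from h import *
k=np.array([.666,-.0197,0])
Q2=np.array([0,-np.sin(a/2),np.cos(a/2),0])
for q in(Q,Q2): print(arm.ik(k+[0,0,.2],q))
arm.command_gripper(.055,60)
arm.reach(k+[0,0,.15],Q);st()
arm.move_straight(k+[0,0,.078],vel=.1);st()
arm.command_gripper(.0,50);st("grip")
p=arm.sense()["tool_pos"]
arm.move_straight(p+[0,0,.0086],vel=.03);arm.hold(.2);st("lift")
E
```

```text
[-0.12471794  0.58578949  0.28859282  1.27359966  0.          2.81703451]
[-0.12471794  0.58578949  0.28859282  1.27359966  0.         -0.32455814]
 4.24 H [ 68.  -70.7 150.2] F [ 0.9 -0.   0.4] w 0.055 0.0
 5.11 H [ 68.3 -71.9  78.7] F [-0.3 -0.7  0.8] w 0.0549 0.0
grip 5.5 H [ 68.6 -71.3  79.3] F [-0.7  2.7  5.7] w 0.0231 49.1
lift 6.18 H [ 68.4 -71.2  87.3] F [ 3.7  0.7 -9.4] w 0.0231 49.4
```

```bash
python3 - <<'E'
from h import *
p=W(.0684,-.0712,.0870)
c=arm.sense()["tool_pos"]
arm.move_straight(c+[0,0,.0006],vel=.02);arm.hold(.2);s=st("lift2")
c=s["tool_pos"]
for d in(.004,.012,.025,.04,.0567):
    arm.move_straight(c+ey*d,vel=.04);s=st(d)
    f=s["wrist_force"]
    if abs(f@ey)>20 or s["gripper_width"]<.02: print("stop");break
E
```

```text
lift2 6.63 H [ 68.4 -71.2  87.9] F [ 4.4  0.1 -8.6] w 0.0232 49.4
0.004 6.88 H [ 68.4 -68.5  88.1] F [  3.6  -3.9 -10.3] w 0.0229 49.5
0.012 7.23 H [ 68.4 -60.4  88.1] F [ 4.8 -3.1 -9.3] w 0.0232 49.6
0.025 7.71 H [ 68.4 -47.4  88.1] F [  3.2  -2.2 -10.1] w 0.0231 49.6
0.04 8.23 H [ 68.3 -32.3  88. ] F [  4.6  -3.9 -10.2] w 0.0229 49.6
0.0567 8.8 H [ 68.4 -15.5  88.1] F [ 3.6 -3.6 -9.4] w 0.0232 49.6
```

```bash
python3 - <<'E'
from h import *
s=st("before");c=s["tool_pos"]
arm.move_straight(c-[0,0,.0022],vel=.02);arm.hold(.1);s=st("low")
arm.command_gripper(.055);st("open")
c=arm.sense()["tool_pos"]
arm.move_straight(c+[0,0,.06],vel=.15)
arm.command_gripper(0.0)
arm.reach(W(0,-.075,.15),Q);st()
S=arm.snapshot("top");cv2.imwrite("pics/c.png",cv2.resize(S["img"][130:235,160:340],(800,467),interpolation=cv2.INTER_CUBIC))
S2=arm.snapshot("scene")
cv2.imwrite("pics/d.png",cv2.resize(S2["img"][140:285,235:375],(579,600),interpolation=cv2.INTER_CUBIC))
for S in(S,S2):
    m=np.zeros((420,560),bool);m[100:320,150:380]=1
    P=pts(S,m);b=S["img"][m&(S["z_map"]>0)].astype(int);h=(P-O)@np.c_[ex,ey,[0,0,1]]
    red=(b[:,2]>b[:,0]+60)&(b[:,2]>b[:,1]+60)&(abs(h[:,0]-68)<1e9)&(h[:,0]>.05)&(h[:,0]<.085)&(abs(h[:,1])<.1)
    r=h[red];print(len(r),"knob top",r[r[:,2]>.075].mean(0)*1000,"z95",np.percentile(r[:,2],[50,80,95]))
    y=(b[:,2]>b[:,0]+60)&(b[:,1]>b[:,0]+50)&(h[:,2]>.05)&(h[:,2]<.06)&(abs(h[:,0])<.04)&(h[:,1]<.08)
    print("cap y",np.percentile(h[y,1],[2,50,98])*1000)
E
```

```text
before 8.8 H [ 68.4 -15.5  88.1] F [ 3.6 -3.6 -9.4] w 0.0232 49.6
low 9.17 H [ 68.4 -15.6  86.3] F [ 1.9 -1.3 -5.6] w 0.0229 50.2
open 9.57 H [ 68.5 -15.4  86.3] F [0.3 1.2 0.8] w 0.0551 0.0
 11.14 H [ -0.5 -75.7 150.4] F [ 0.5 -0.6  0.3] w -0.0004 0.0<stdin>:16: RuntimeWarning: Mean of empty slice.
  ret = um.true_divide(
Traceback (most recent call last):
IndexError: index -1 is out of bounds for axis 0 with size 0
```

View pics/d.png

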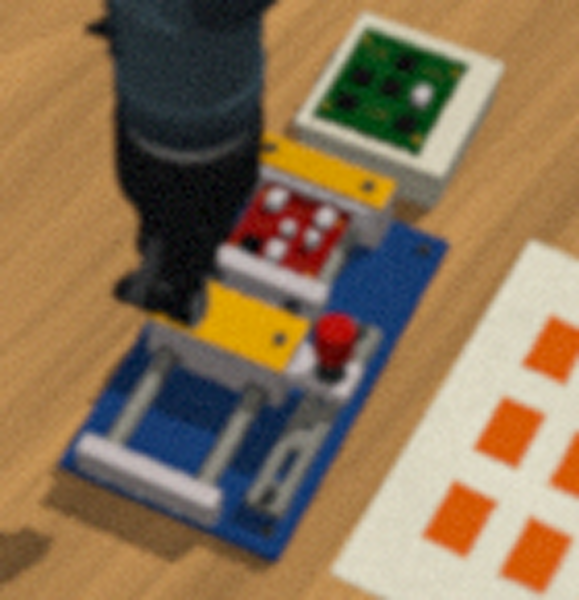

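The picture shows the knob at (335,340) standing well up off its sleeve, and the sprung face at the board edge. The pin is resting on the bar. Next I'll push the carriage from behind in small steps, watching force and knob height.

```bash
cat >> h.py <<'E'
def knob():
    S=arm.snapshot("scene");m=np.zeros((420,560),bool);m[100:320,150:380]=1;m&=S["z_map"]>0
    P=pts(S,m);b=S["img"][m].astype(int);h=(P-O)@np.c_[ex,ey,[0,0,1]]
    red=(b[:,2]>b[:,0]+60)&(b[:,2]>b[:,1]+60)&(h[:,0]>.05)&(h[:,0]<.09)&(h[:,1]<.05)&(h[:,1]>-.1)&(h[:,2]>.05)
    r=h[red]*1000
    return np.round([len(r),np.median(r[:,1]),np.median(r[:,2]),np.percentile(r[:,2],90)],1) if len(r) else None
E
python3 - <<'E'
from h import *
arm.move_straight(W(0,-.075,.055),Q,vel=.15);s=st("down");print(knob())
f0=s["wrist_force"]@ey
arm.move_straight(W(0,-.056,.055),Q,vel=.06)
y=-.056;n=0
F=0
while y<-.022:
    y+=.0005;arm.move_straight(W(0,y,.055),Q,vel=.01);s=arm.sense();F=f0-s["wrist_force"]@ey;n+=1
    print(round(y*1e3,1),round(H(s["tool_pos"])[1]*1e3,1),round(F,1),end=" | ")
    if F>10.5 : break
    if n%6==0: print(knob())
    if s["clock"]>26:break
print();st();print(knob())
E
```

```text
down 12.03 H [  0.8 -74.9  55.6] F [0.5 0.4 0.4] w -0.0001 0.0
[ 95.  -20.6  87.7  90.9]
-55.5 -55.7 -0.2 | -55.0 -55.1 -0.2 | -54.5 -54.5 0.3 | -54.0 -54.0 -0.1 | -53.5 -53.5 1.5 | -53.0 -53.0 0.5 | [ 97.  -21.3  88.2  91.9]
-52.5 -52.5 0.3 | -52.0 -52.0 -0.3 | -51.5 -51.5 1.5 | -51.0 -51.0 1.1 | -50.5 -50.5 -0.1 | -50.0 -50.0 0.4 | [ 95.  -21.5  88.3  91.8]
-49.5 -49.5 0.8 | -49.0 -49.4 1.4 | -48.5 -49.3 4.6 | -48.0 -49.1 5.6 | -47.5 -49.0 7.5 | -47.0 -49.0 7.6 | [ 96.  -21.3  88.1  91.7]
-46.5 -48.9 9.4 | -46.0 -48.4 10.1 | -45.5 -48.0 10.0 | -45.0 -47.5 10.9 | 
 18.19 H [  0.  -47.5  55.1] F [ -1.  -10.5  -2. ] w -0.0001 4.7
[ 92.  -19.9  88.   91.4]
```

```bash
python3 - <<'E'
from h import *
y=-.045;n=0;f0=.4
while y<-.022:
    y+=.0005;arm.move_straight(W(0,y,.055),Q,vel=.01);s=arm.sense();F=f0-s["wrist_force"]@ey;n+=1
    print(round(y*1e3,1),round(H(s["tool_pos"])[1]*1e3,1),round(F,1),end=" | ")
    if F>14.5: break
    if n%3==0:
        k=knob();print(k)
        if k is not None and k[2]<85: break
    if s["clock"]>34:break
print();st();print(knob())
E
```

```text
-44.5 -46.7 9.0 | -44.0 -46.2 10.0 | -43.5 -45.8 9.8 | [ 94.  -18.4  88.1  91.2]
-43.0 -45.3 8.6 | -42.5 -44.9 9.0 | -42.0 -44.5 9.4 | [ 94.  -16.9  87.8  91.3]
-41.5 -44.0 9.7 | -41.0 -43.5 9.1 | -40.5 -43.1 9.6 | [ 96.  -16.5  87.5  91.5]
-40.0 -42.5 9.8 | -39.5 -42.4 11.1 | -39.0 -41.8 10.6 | [ 94.  -14.7  87.8  90.9]
-38.5 -41.1 10.0 | -38.0 -40.9 10.4 | -37.5 -39.9 9.4 | [ 98.  -13.1  86.5  90.4]
-37.0 -38.6 8.5 | -36.5 -38.1 7.9 | -36.0 -37.7 7.6 | [96.  -9.7 80.9 84.9]

 23.04 H [  0.  -37.7  55.2] F [-0.6 -7.1 -1.4] w -0.0001 3.7
[ 97.  -10.1  81.1  85.3]
```

```bash
python3 - <<'E'
from h import *
arm.move_straight(W(0,-.065,.055),Q,vel=.1);st("back")
arm.move_straight(W(0,-.07,.2),Q,vel=.25)
arm.reach(np.array([.35,-.2,.3]),Q);arm.hold(.3);st();print(knob())
S=arm.snapshot("top");S2=arm.snapshot("scene")
cv2.imwrite("pics/e.png",np.hstack([cv2.resize(S["img"][130:235,160:340],(480,280),interpolation=cv2.INTER_CUBIC),cv2.resize(S2["img"][140:285,235:375],(270,280),interpolation=cv2.INTER_CUBIC)]))
for d in arm.masks_of(S,"board_red")[:1]:
    h=(pts(S,d["region"])-O)@np.c_[ex,ey,[0,0,1]];print(np.percentile(h,[2,50,98],0)*1000)
E
```

```text
back 23.53 H [  0.  -65.4  54.9] F [0.9 0.6 0.1] w -0.0 0.0
 25.77 H [-277.2 -185.6  299.7] F [ 0.1 -1.   0.5] w 0.0002 0.0
[ 90.  -10.5  81.3  85.3]
[[-27.19798081  41.36713309  36.9348868 ]
 [  1.1771531   67.92719089  42.43431776]
 [ 29.26049886  93.96813734  51.53387917]]
```

View pics/e.png

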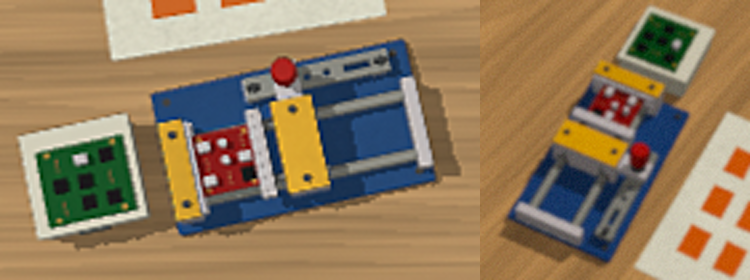

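The picture shows the knob at (283,70) down at its starting height. Two holes are free behind it, so the pin is in the third, and the board sits between the jaws.

```bash
python3 -c "
from bench import arm
print(arm.job_done())"
```

```text
the job is handed in; nothing more can be done
None
```

I handed the job in with the plunger dropped home in the third index hole (carriage at about 70 mm), the red board clamped between the jaws by camera check, and the arm clear of everything; no verdict was returned.

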